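# Push the cage foot home and lock the tool cabinet

### The arm

A 7-joint arm with a two-finger parallel gripper is mounted at the origin on the work surface. World frame = base frame: x ahead of the robot, y to its left, z up, the work surface at z = 0. Lengths are in m, angles in rad, forces in N, time in s.
With the tool pointing down it reaches from about 0.425 to 0.925 m from the base axis. Payload 6.8 kg.
Tool frame: the origin (TCP) lies at the very end of the fingers, on their centre line; the grasp point (between the pads) lies 19 mm behind it; z points along the fingers, y is the line along which they close (so a half turn about z gives the same grasp; the last joint's range is limited). The gripper opens to 85 mm and grips with 20 to 120 N. Pads are 22 mm wide; open, the fingers measure 114 mm over their backs; the gripper's body (76 mm by 85 mm) begins 54 mm behind the grasp point. The pads swing forward as they close: fully open they stand 13 mm farther back than shut.
Start: joints at [1.236, 0.477, 0.022, 1.555, -0.011, 1.109, -0.083], TCP at [0.152, -0.658, 0.231] pointing down, gripper open.
Joint ranges: [-2.96, 2.96], [-0.34, 2.1], [-1.41, 1.46], [0.24, 2.44], [-1.37, 4.51], [0.17, 1.92], [-2.96, 2.96]. Speed limits (rad/s): [2.39, 2.39, 3.14, 3.14, 3.14, 3.14, 3.14].

### API

Orientations are given as a unit quaternion [w, x, y, z].
In Python, from plant import robot gives the robot as it stands. Calls block until the motion is done:
- robot.move_pose(position, orientation): joint-space move of the TCP to a pose.
- robot.servo_line(position, attitude=None, max_speed=0.15): straight line of the TCP; attitude=None keeps the orientation; max_speed is the mean speed in m/s.
- robot.move_j(angles): joint-space move.
- robot.set_gripper(opening, grasp_force=None): finger opening in m; grasp_force is the grip in N (None keeps the last); returns when the fingers have stopped.
- robot.wait(seconds).
- robot.inverse_kinematics(position, orientation): joint angles nearest the present ones, or None.
- robot.get_state(): the state.
- robot.get_image(name): name is "scene" or "top" or "wrist"; returns a dict with "image" (384x512x3 uint8, red, green, blue), "depth" (384x512 float32, m along the optical axis (not along the pixel's ray), 0 where there is no reading), "fx", "fy", "cx", "cy" (pixels), "rvec" (rotation vector, rad) and "tvec" (3), from world to camera coordinates, as OpenCV has them; the wrist camera has in their place "tool_from_camera" (4x4, takes a point from camera to tool coordinates, whose origin is the TCP and whose axes are the flange's). Camera axes: x right, y down, z forward; pixel columns grow to the right and rows downward; lengths in m; the calibration is good to about 2 mm. A picture is of the moment at which its call begins: read the wrist's pose just before it.
A pose or a line that the arm cannot do raises robot.Unreachable and nothing moves.
- robot.job_done(): hands the job in; it is judged then, once.
Trained networks look in the newest picture that a camera, given by its name, has taken for a name from the list of things; names that differ only in an ending like _2 or _b are one class to them, and where a whole thing is asked for, a point or a joint stands for the part that bears it (a point fixed in the world has none). Each returns a list of dicts, best first, with "confidence" (0 to 1); they miss things now and then, are a little off and sometimes report something else, mostly with a low value. They report only what shows in the picture. A call takes as long as a camera call. They do not tell look-alikes from the thing itself.
- robot.silhouettes(camera, query): "pixels" (384x512 bool, what is visible of it) and "rect" ([left, top, right, bottom] in pixels, round what is visible of it).
The state is a dict: "time_s": time; "joint_positions": joint angles; "dq": joint speeds; "effort": joint torques, N m; "ee_pos": TCP position; "tcp_rot": TCP orientation; "force": force on the tool from outside, world axes, zero at the start; "ft_torque": the same for the moment, N m; "finger_gap": finger opening in m; "gripper_force": force on a finger pad.
Only numpy, scipy, OpenCV 4.12 (cv2) and the standard library are available. Lean on these libraries where they do the work, as an engineer would, in place of code of your own. Each camera call takes 0.05 s, during which the arm holds its last target. There are 200 camera calls.

### The job

The bronze cage foot hangs over the front edge of the cabinet's tin-lined shelf and keeps the door from closing: push it back along the tin until its square base stands flat against the rear rail. Then push the door fully shut and swing the brass lock lever from upright down to level, towards the hinge side. Only push: pinch and lift nothing, and leave the whistle, the piston cylinder and the wing plate where they lie.

Things in the scene. Friction and masses are not known exactly. Their poses are not given: they have to be found in the camera images.
- cabinet: Low oak tool cabinet fixed to the bench, 340 mm wide, 194 deep, 180 high, open on top. Origin on the bench, in the plane of the carcass front, mid width; x points to the back, y to the hinge side (left seen from the robot), z up. Its top is a flat tin shelf at z = 150 mm from the open front edge (x = 0) to the rear rail; side boards' inner faces at y = +-156; rail and sides rise to z = 180.
- cage_foot: Bronze cage foot, 0.35 to 0.65 kg, loose on the shelf, hanging 10 to 25 mm over its front edge. Square base 56 x 56 mm, 18 high, sides along its own x and y; above it a 46 mm square step to 23 mm, then a round body up to 44 mm wide, 51 high in all, and a 6 mm stud. Origin at the centre of the underside: x = 152 mm in the cabinet's frame when flat against the rail, sides in line with it.
- door (a joint): Angle (rad) of the oak door: 0 shut, grows as it opens towards the robot; starts at 0.5 to 0.7. Upright hinge axis at x = 0, y = +170 mm in the cabinet's frame. 340 mm wide, 18 thick, from z = 10 to 180 mm, so it also closes off the shelf's front. Shut, its inner face lies on the carcass front (x = 0), its outer face at x = -18. Stays where it is left; about 1 N moves it.
- cam_lever (a joint): Angle (rad) of the brass lever of the cam lock on the door's outer face: 0 upright (unlocked), grows as its end swings over to the hinge side, 1.57 level (locked, end stop). Starts at 0 to 0.2, stays where it is left; about 1 N at its end moves it. Its tongue passes behind the keeper in the cabinet only when the door is fully shut.
- lever_pivot (a point): On the lever's turning axis, in the lever's mid plane, 22 mm in front of the door's outer face. The axis is at right angles to the door, 294 mm from the hinge, 128 mm above the bench; hub 18 mm in diameter.
- lever_tip (a point): The end of the lever, 60 mm from the pivot. The lever is a square bar 10 x 10 mm, straight from the pivot to here; between its back and the door there are 17 mm of free space.
- rail (a point): Mid width on the front face of the rear rail (an oak board 30 mm high above the tin), at the level of the tin: x = 180, y = 0, z = 150 mm in the cabinet's frame. The stop for the foot.
- whistle: Copper bird-call whistle lying on the shelf, 72 mm long, 20 mm high (bystander). Origin under its middle, x along it.
- piston_cylinder: Steel piston cylinder standing on the shelf on a flange 33 mm in diameter, 46 mm high (bystander). Origin at the centre of its underside.
- wing_plate: Mother-of-pearl wing plate lying flat on the shelf, three fanned feathers, 56 x 36 mm, 5 mm thick (bystander). Origin on its underside, in the middle of its length, x along it.
Not all that is in view belongs to the job. Of the things that look like the cage_foot, the smaller one is meant.

How it is judged:
On the way, in this order (a step that is already met when the one before it is completed fails the run):
1. the foot stands flat against the rear rail, the door still open (x of cage_foot in the frame of cabinet above 0.148 m and height (world z) of cage_foot between 0.146 and 0.155 m and (angle between the x axis of cage_foot and the x axis of cabinet, either way round below 0.1 rad or angle between the x axis of cage_foot and the y axis of cabinet, either way round below 0.1 rad) and linear speed of cage_foot below 0.01 m/s and value of joint door above 0.1 rad), for 0.2 s.
2. the door is fully shut, the lever still unlocked (value of joint door below 0.015 rad and value of joint cam_lever below 1 rad), for 0.2 s.
3. the lever is swung level (value of joint door below 0.02 rad and value of joint cam_lever above 1.4 rad), for 0.2 s.
At the end, for the whole second after the job is handed in: The foot stands on the tin within 4 mm of the rear rail, one side in line with it to 0.1 rad; the door is shut (under 0.02 rad), the lever level (above 1.4 rad); the three other parts lie within 12 mm of where they were; all at rest (all of step 3 and x of cage_foot in the frame of cabinet above 0.148 m and height (world z) of cage_foot between 0.146 and 0.155 m and (angle between the x axis of cage_foot and the x axis of cabinet, either way round below 0.1 rad or angle between the x axis of cage_foot and the y axis of cabinet, either way round below 0.1 rad) and linear speed of cage_foot below 0.01 m/s and velocity of joint cam_lever between -0.05 and 0.05 rad/s and distance of each of whistle, piston_cylinder, wing_plate from where it was at the start of the episode below 0.012 m); the robot touches nothing.
It fails at once if the foot is lifted, tipped or dropped off the shelf (height (world z) of cage_foot above 0.162 m or angle between cage_foot's own z axis and vertical above 0.3 rad or height (world z) of cage_foot below 0.135 m).
It fails at once if another part on the shelf is moved or tipped (distance of any of whistle, piston_cylinder, wing_plate from where it was at the start of the episode above 0.012 m or angle between any of whistle, piston_cylinder, wing_plate's own z axis and vertical above 0.4 rad).
It also fails if it takes over 64 s, if anything falls off the work surface, if the arm or the gripper's body presses on something with over 40 N, if the wrist force passes 120 N, or if a joint passes its speed limit or range.

## Working session

There is one attempt and no reset: what is moved stays moved. The work goes in short steps, each a Python script; the robot and the scene stay as the last script left them, time stands still between calls to the robot, and variables do not carry over. Pictures are saved under pics/ and viewed, at most 10 in all, crops included, and the job is handed in when it is done.

```bash
mkdir -p pics; ls
cat > h.py <<'E'
from plant import robot
import numpy as np, cv2
def world(d,mask_or_uv=None):
    Z=d["depth"].astype(float); v,u=np.mgrid[0:Z.shape[0],0:Z.shape[1]]
    P=np.stack([(u-d["cx"])/d["fx"]*Z,(v-d["cy"])/d["fy"]*Z,Z],-1)
    R=cv2.Rodrigues(np.array(d["rvec"],float))[0]
    W=(P-np.array(d["tvec"]).ravel())@R
    W[Z==0]=np.nan
    return W
def save(d,n): cv2.imwrite(f"pics/{n}.png",d["image"][...,::-1])
E
python3 - <<'E'
from h import *
a=[]
for c in("scene","top"):
    d=robot.get_image(c); W=world(d); np.savez(f"{c}.npz",W=W,im=d["image"]); a.append(d["image"])
    for q in("cabinet","cage_foot","door","cam_lever","whistle","piston_cylinder","wing_plate"):
        for s in robot.silhouettes(c,q):
            m=s["pixels"]; p=W[m]; print(c,q,round(s["confidence"],2),s["rect"],np.nanmedian(p,0).round(3),np.nanmin(p,0).round(3),np.nanmax(p,0).round(3))
save({"image":a[0]},"scene0");save({"image":a[1]},"top0")
print(robot.get_state())
E
```

```text
pics
scene cabinet 0.6 [154.6, 99.4, 343.8, 288.0] [0.673 0.031 0.148] [ 0.081 -0.216 -0.005] [0.733 0.219 0.202]
scene cage_foot 0.73 [339.1, 159.1, 377.5, 203.6] [0.435 0.256 0.032] [ 0.312  0.211 -0.004] [0.521 0.308 0.13 ]
scene cage_foot 0.58 [251.3, 149.0, 281.8, 180.5] [0.566 0.047 0.173] [0.408 0.006 0.067] [0.585 0.079 0.208]
scene door 0.61 [223.5, 99.4, 345.6, 170.3] [0.425 0.03  0.143] [ 0.092 -0.131 -0.006] [0.544 0.23  0.187]
scene cam_lever 0.54 [231.8, 103.0, 251.5, 139.5] [ 0.386 -0.049  0.131] [ 0.103 -0.068 -0.001] [ 0.394 -0.016  0.187]
scene cam_lever 0.37 [224.4, 99.6, 344.0, 172.1] [0.427 0.033 0.144] [ 0.342 -0.087  0.008] [0.534 0.211 0.187]
scene whistle 0.84 [300.9, 198.2, 315.4, 225.0] [0.667 0.148 0.167] [0.631 0.132 0.147] [0.699 0.165 0.172]
scene piston_cylinder 0.51 [178.9, 180.2, 193.4, 207.6] [ 0.672 -0.1    0.169] [ 0.63  -0.124  0.146] [ 0.683 -0.086  0.196]
scene piston_cylinder 0.3 [308.5, 169.3, 323.4, 193.0] [0.575 0.155 0.153] [0.543 0.139 0.149] [0.6   0.172 0.157]
scene wing_plate 0.76 [307.2, 169.9, 323.3, 191.6] [0.577 0.155 0.153] [0.544
[... 1052 characters left out ...]
'joint_positions': array([ 1.2358749 ,  0.47696334,  0.02239082,  1.55537732, -0.01153794,
        1.10928495, -0.08310247]), 'dq': array([-0.00049324,  0.00034989,  0.00034906, -0.00027385,  0.00032936,
       -0.00105127,  0.00037952]), 'effort': array([-2.53459830e-04, -5.96263933e+01,  1.60623696e+00, -2.81530362e+01,
        1.24817120e-02,  1.35358645e-03, -6.39448558e-05]), 'ee_pos': array([ 0.1518274 , -0.65773839,  0.23134192]), 'tcp_rot': array([4.17082317e-05, 9.93577709e-01, 1.13151817e-01, 3.51775192e-05]), 'force': array([ 0.29770255, -0.46377513,  0.71789527]), 'ft_torque': array([ 0.00902138,  0.02197801, -0.02175885]), 'gripper_force': 0.0, 'finger_gap': 0.08551751910797413}
```

Run:
```python
import cv2
a=cv2.imread("pics/top0.png")
cv2.imwrite("pics/topcrop.png",cv2.resize(a[100:330,130:390],None,fx=2.6,fy=2.6,interpolation=cv2.INTER_CUBIC))
```

```text
(no output)
```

View pics/topcrop.png

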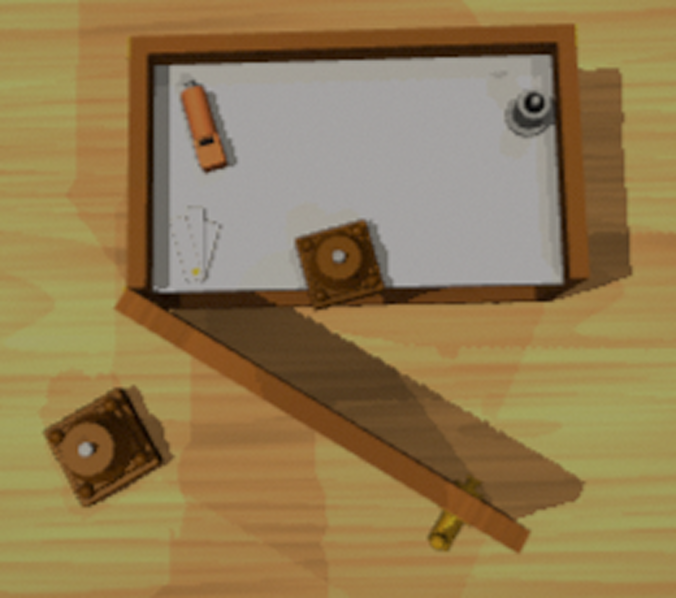

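View pics/scene0.png

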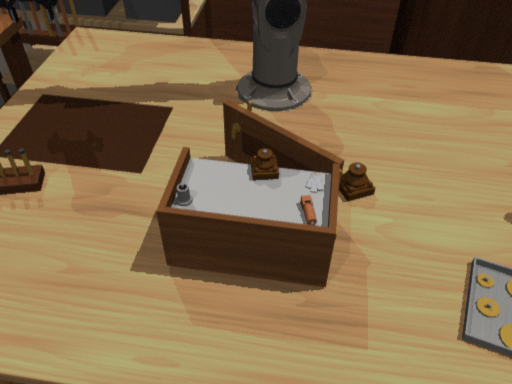

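Look-alikes for the foot, in top-image pixels: (173,271) is on the bench and about 66+ mm wide, and (262,200) is on the shelf, smaller, and hangs over the front edge. I choose (262,200). The door is open towards the robot, with the lever upright near its free end at about (303,298). Next I fit the frames.

Run:
```python
from h import *
z=np.load("top.npz"); W=z["W"]
X,Y,Z=W[...,0],W[...,1],W[...,2]
# tin & rims
rim=(abs(Z-.18)<.006)&(X>.50)&(X<.80)&(abs(Y)<.25)
def linefit(p): # robust
    v=cv2.fitLine(p.astype(np.float32),cv2.DIST_HUBER,0,.001,.001).ravel(); return v
# rear rail rim: 
r=rim&(X>.68)&(Y>-.12)&(Y<.17); p=np.c_[X[r],Y[r]]; l=linefit(p[:,::-1]); print("rail",l,np.percentile(p[:,0]-(l[1]/l[0])*(p[:,1]),[2,50,98]),"at y=0:",l[3]-l[1]/l[0]*l[2])
for s,lo,hi in(("L",.17,.24),("R",-.2,-.10)):
    q=rim&(X>.56)&(X<.68)&(Y>lo)&(Y<hi); p=np.c_[X[q],Y[q]]; l=linefit(p); print(s,l,np.percentile(p[:,1],[2,50,98]),"slope",l[1]/l[0])
tin=(abs(Z-.15)<.005)&(X>.48)&(X<.75)&(Y>-.2)&(Y<.22)
p=np.c_[X[tin],Y[tin]].astype(np.float32); print("tin",np.median(Z[tin]),cv2.minAreaRect(p))
# front edge of tin
for y in(-.1,-.06,-.02,.09,.12): 
    m=tin&(abs(Y-y)<.006); print("front/back",y,X[m].min().round(4),X[m].max().round(4))
d=(abs(Z-.18)<.008)&(X>.3)&(X<.51)&(Y>-.12)&(Y<.21); p=np.c_[X[d],Y[d]]; print("door",linefit(p),cv2.minAreaRect(p.astype(np.float32)))
f=(Z>.160)&(Z<.215)&(X>.5)&(X<.6)&(Y>-.02)&(Y<.1); p=np.c_[X[f],Y[f]].astype(np.float32); print("foot",cv2.minAreaRect(p),p.min(0),p.max(0))
st=(Z>.196)&f; print("stud",np.median(W[st],0))
q=[0,1,0,0]
for x,y in((.33,-.03),(.36,-.03),(.40,.0),(.40,-.1),(.43,.03),(.48,-.1)): print(x,y,robot.inverse_kinematics([x,y,.14],q) is not None)
```

```text
rail [0.99999404 0.00345645 0.02480939 0.72051615] [0.71375586 0.72030941 0.7280614 ] at y=0: 0.7204304
L [ 0.9999922  -0.00395267  0.6205258   0.19382225] [0.18712314 0.1939965  0.20057248] slope -0.003952701
R [ 9.9999994e-01 -3.9501657e-04  6.1847472e-01 -1.3083009e-01] [-0.13847108 -0.13097629 -0.12102908] slope -0.0003950166
tin 0.14968687250131027 ((0.5990238785743713, 0.025458231568336487), (0.32508617639541626, 0.23320098221302032), 89.80857849121094)
front/back -0.1 0.5348 0.7143
front/back -0.06 0.534 0.714
front/back -0.02 0.5344 0.7151
front/back 0.09 0.5354 0.7157
front/back 0.12 0.4827 0.7153
door [0.53120047 0.84724617 0.41170818 0.02152647] ((0.420764684677124, 0.06059974431991577), (0.3195556402206421, 0.044509321451187134), 57.98780822753906)
foot ((0.5504724979400635, 0.04415015131235123), (0.05627718195319176, 0.05576067045331001), 14.250567436218262) [0.517258   0.01117031] [0.5837816  0.07657135]
stud [0.55026892 0.04466768 0.20075538]
0.33 -0.03 True
0.36 -0.03 True
0.4 0.0 True
0.4 -0.1 True
0.43 0.03 True
0.48 -0.1 True
```

Run:
```python
from h import *
q=[0,1,0,0]; st=robot.get_state
robot.set_gripper(.024)
p=st()["ee_pos"]; robot.servo_line([p[0],p[1],.32],max_speed=.3)
robot.move_pose([.497,.044,.30],q)
robot.servo_line([.497,.044,.153],max_speed=.12)
f0=np.array(st()["force"]); print(st()["time_s"],st()["ee_pos"],f0,st()["finger_gap"])
for x in (.52,.55,.58,.61,.63,.64,.643,.646,.648,.650,.652):
    robot.servo_line([x,.044,.153],max_speed=.05 if x<.635 else .02)
    s=st(); df=np.array(s["force"])-f0; print(x,s["ee_pos"].round(4),df.round(2))
    if -df[0]>10: break
d=robot.get_image("top"); save(d,"top1"); W=world(d); np.savez("top1.npz",W=W)
for s in robot.silhouettes("top","cage_foot"): print(s["confidence"],s["rect"])
print(st()["time_s"])
a=d["image"][100:330,130:390,::-1]; cv2.imwrite("pics/topc1.png",cv2.resize(a,None,fx=2.6,fy=2.6,interpolation=2))
```

```text
5.9833 [0.4975145  0.04414676 0.15365521] [ 0.05929451  0.83308186 -0.06799487] 0.023955266859415004
0.52 [0.5204 0.0439 0.1529] [ 0.31 -1.13  0.18]
0.55 [0.5505 0.0441 0.1531] [ 0.07 -1.07  0.46]
0.58 [0.5805 0.0441 0.1531] [ 0.06 -1.   -0.74]
0.61 [0.6105 0.044  0.153 ] [ 0.62 -1.26  0.54]
0.63 [0.6305 0.044  0.153 ] [ 0.15 -0.91 -1.14]
0.64 [0.6403 0.044  0.153 ] [-1.65 -1.12  1.05]
0.643 [0.6433 0.044  0.153 ] [-1.79 -0.85  0.94]
0.646 [0.6464 0.044  0.153 ] [-0.28 -0.8   0.49]
0.648 [0.6472 0.0441 0.1529] [-5.94 -0.94  3.41]
0.65 [0.6472 0.044  0.1528] [-13.24  -0.9    8.12]
0.86 [150.0, 249.5, 192.6, 292.6]
11.2417
```

View pics/topc1.png

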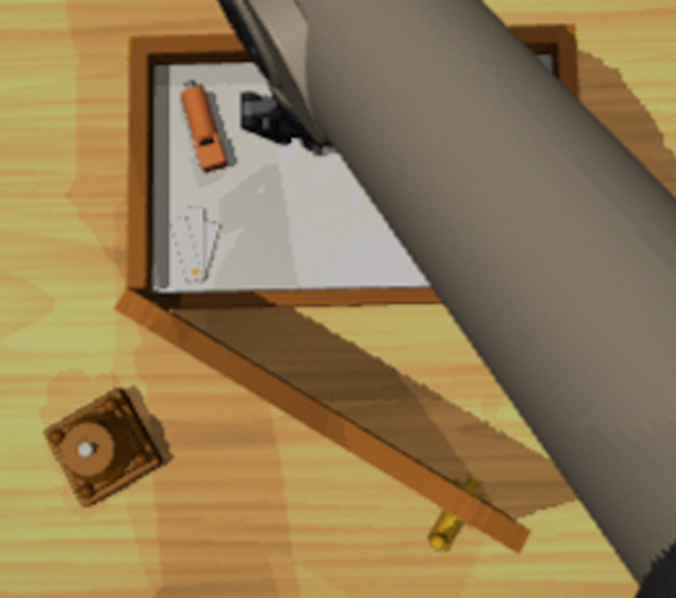

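The force stop came at x = 0.647, exactly where it was expected. I back off and check the foot.

```bash
cat >> h.py <<'E'
H=np.array([.534,.2015])
def doorpose(th,r,gap,z):
    u=np.array([-np.sin(th),-np.cos(th)]); n=np.array([-np.cos(th),np.sin(th)])
    p=H+r*u+(.018+.011+gap)*n
    return [p[0],p[1],z],[0,np.cos(th/2),-np.sin(th/2),0]
E
python3 - <<'E'
from h import *
st=robot.get_state
robot.servo_line([.62,.044,.155],max_speed=.1)
robot.servo_line([.60,.044,.29],max_speed=.2)
robot.set_gripper(0)
p,q=doorpose(.56,.22,.03,.29); robot.move_pose(p,q); print(p,st()["ee_pos"],st()["time_s"])
d=robot.get_image("top"); W=world(d); X,Y,Z=W[...,0],W[...,1],W[...,2]
f=(Z>.160)&(Z<.215)&(X>.6)&(X<.714)&(Y>-.02)&(Y<.1); f&=~((abs(Z-.18)<.006)&(X>.71)); P=np.c_[X[f],Y[f]].astype(np.float32); print("foot",cv2.minAreaRect(P),P.min(0),P.max(0))
s=f&(Z>.196); print("stud",np.median(W[s],0))
a=d["image"][100:330,130:390,::-1]; cv2.imwrite("pics/topc2.png",cv2.resize(a,None,fx=2.6,fy=2.6,interpolation=2))
E
```

```text
[np.float64(0.36715098490761416), np.float64(0.0464438612543806), 0.29] [0.36854083 0.04654765 0.29069086] 13.8083
foot ((0.6858366131782532, 0.037181444466114044), (0.11115358024835587, 0.0562313012778759), 89.95565032958984) [ 0.6577304  -0.01841705] [0.71399343 0.09273663]
stud [0.68492693 0.03768747 0.20076569]
```

View pics/topc2.png

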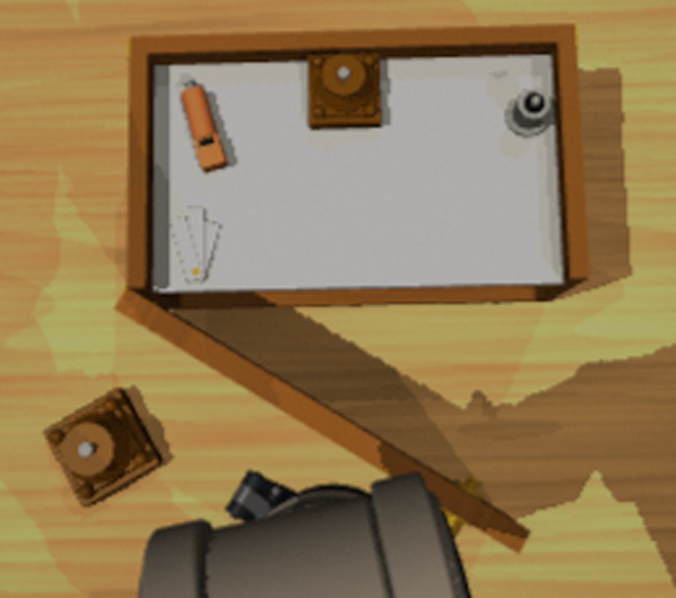

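The foot now stands square against the rail (stud at crop (343,73), centre about 151 mm in the cabinet's frame), and the bystanders have not moved. Next is the door.

Run:
```python
from h import *
st=robot.get_state
p,q=doorpose(.56,.22,.03,.135); robot.servo_line(p,q,max_speed=.12)
f0=np.array(st()["force"]); print(f0,st()["ee_pos"],st()["time_s"])
p,q=doorpose(.56,.22,.003,.135); robot.servo_line(p,q,max_speed=.06)
for th in list(np.arange(.50,.05,-.06))+[.04,.025,.015,.008,.003,0,-.005,-.01,-.015,-.02,-.03]:
    p,q=doorpose(th,.22,0,.135)
    if th<0: q=[0,1,0,0]
    robot.servo_line(p,q,max_speed=.08 if th>.05 else .03)
    s=st(); df=np.array(s["force"])-f0; print(round(th,3),s["ee_pos"].round(4),df.round(1))
    if -df[0]>9: break
robot.wait(.3); print(st()["ee_pos"],st()["time_s"])
```

```text
[-0.27317151  0.3998843  -0.06146915] [0.36765838 0.04656052 0.13548038] 15.3
0.5 [0.4028 0.0225 0.1349] [ 0.  -0.4 -0.5]
0.44 [0.4137 0.0151 0.1349] [-0.1  0.1 -0.7]
0.38 [0.4251 0.0083 0.135 ] [ 0.  -0.1  0.2]
0.32 [0.4369 0.0021 0.1349] [ 0.2 -0.3 -0.1]
0.26 [ 0.4491 -0.0033  0.1349] [ 0.9  0.3 -0.4]
0.2 [ 0.4614 -0.008   0.1349] [-0.5  0.5 -0.5]
0.14 [ 0.4742 -0.012   0.1349] [ 0.3 -0.4 -0.3]
0.08 [ 0.4871 -0.0152  0.1349] [-0.2  0.2  0.8]
0.04 [ 0.4963 -0.0171  0.1349] [ 0.5 -0.4 -0.5]
0.025 [ 0.4997 -0.0177  0.135 ] [ 1.  -0.1 -0.1]
0.015 [ 0.5018 -0.0181  0.135 ] [ 0.2 -1.2  0.5]
0.008 [ 0.5024 -0.0183  0.1347] [-3.3 -0.8  0.8]
0.003 [ 0.5024 -0.0185  0.1344] [-7.1 -0.7  1.7]
0 [ 0.5023 -0.0187  0.1342] [-8.8 -1.3  4. ]
-0.005 [ 0.5023 -0.0188  0.1339] [-11.3  -0.5   4.7]
[ 0.50224816 -0.01885852  0.13384514] 20.725
```

Run:
```python
from h import *
st=robot.get_state; q=[0,1,0,0]
p=st()["ee_pos"]; robot.servo_line([.46,p[1],.14],q,max_speed=.1); robot.servo_line([.46,p[1],.27],max_speed=.2)
robot.servo_line([.42,-.24,.27],max_speed=.2)
d=robot.get_image("top"); W=world(d); X,Y,Z=W[...,0],W[...,1],W[...,2]
for y in(.15,.1,.05,0,-.05,-.08,-.11,-.13):
    m=(abs(Y-y)<.006)&(abs(Z-.18)<.006)&(X>.48)&(X<.56); print(y,X[m].min().round(4),X[m].max().round(4),np.median(X[m]).round(4))
m=(X>.46)&(X<.508)&(Y<-.05)&(Y>-.14)&(Z>.11)&(Z<.2); print("lever",np.median(W[m],0),W[m].min(0),W[m].max(0), m.sum()); t=m&(Z>.18); print(np.median(W[t],0),W[t].min(0),W[t].max(0))
a=d["image"][100:330,130:390,::-1]; cv2.imwrite("pics/topc3.png",cv2.resize(a,None,fx=2.6,fy=2.6,interpolation=2)); print(st()["time_s"])
```

```text
0.15 0.5166 0.5341 0.5243
0.1 0.5168 0.5346 0.525
0.05 0.5164 0.5334 0.5251
0 0.5163 0.5341 0.5259
-0.05 0.5159 0.5328 0.5248
-0.08 0.4896 0.5338 0.5242
-0.11 0.5157 0.5331 0.5251
-0.13 0.5156 0.5594 0.5381
lever [ 0.49588377 -0.08641583  0.13502013] [ 0.48865294 -0.10095308  0.12400777] [ 0.50758401 -0.08043163  0.18894337] 90
[ 0.49320094 -0.08424591  0.18661696] [ 0.48938977 -0.08838455  0.18074281] [ 0.49702319 -0.08043163  0.18894337]
23.4667
```

View pics/topc3.png

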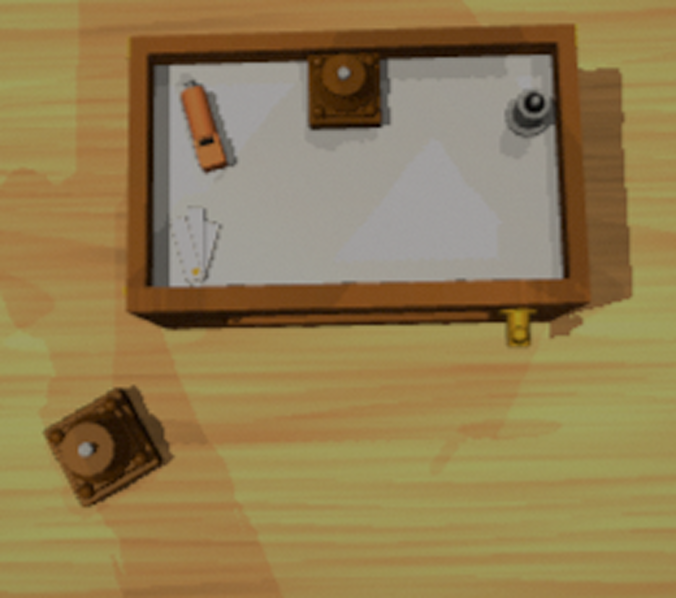

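The door is shut: its outer edge lies parallel to the carcass to within 0.004 rad. The lever is still upright at about crop (517,325), around 0.14 rad. Next I swing it.

Run:
```python
from h import *
st=robot.get_state; q=[0,1,0,0]
pv=np.array([-.0925,.128]); r=.045; w=.0145; x=.490
robot.servo_line([.47,-.15,.25],max_speed=.2)
robot.servo_line([x,-.15,.174],max_speed=.12)
f0=np.array(st()["force"])
for th in list(np.arange(0,1.5,.12))+[1.5,1.54,1.57,1.6,1.63,1.66,1.7,1.75]:
    c=pv+r*np.array([np.sin(th),np.cos(th)])+.005*np.array([-np.cos(th),np.sin(th)])
    robot.servo_line([x,c[0]-w,c[1]],max_speed=.05)
    s=st(); df=np.array(s["force"])-f0; print(round(th,2),s["ee_pos"].round(4),df.round(1))
    if np.linalg.norm(df)>(8 if th>1.5 else 15): break
p=st()["ee_pos"]
robot.servo_line([x,p[1],p[2]+.12],max_speed=.15)
robot.servo_line([.40,-.24,.28],max_speed=.25)
d=robot.get_image("top"); W=world(d); X,Y,Z=W[...,0],W[...,1],W[...,2]
for y in(.15,.05,-.05,-.11):
    m=(abs(Y-y)<.006)&(abs(Z-.18)<.006)&(X>.51)&(X<.56); print(y,X[m].min().round(4),X[m].max().round(4))
for y in np.arange(-.09,-.02,.01):
    m=(abs(Y-y)<.005)&(X>.485)&(X<.502)&(Z>.1)&(Z<.2); print("lever",y.round(3),m.sum(),np.nanmedian(Z[m]) if m.any() else None)
a=d["image"][100:330,130:390,::-1]; cv2.imwrite("pics/topc4.png",cv2.resize(a,None,fx=2.6,fy=2.6,interpolation=2)); print(st()["time_s"])
```

```text
0.0 [ 0.49   -0.1123  0.173 ] [ 0.1  0.3 -0.2]
0.12 [ 0.49   -0.1063  0.1733] [-0.4  0.5 -1.3]
0.24 [ 0.49   -0.1008  0.1729] [-0.8 -0.4 -0.7]
0.36 [ 0.49   -0.0954  0.1718] [ 0.1  0.  -0.4]
0.48 [ 0.4899 -0.0902  0.1701] [-0.3 -0.  -0.1]
0.6 [ 0.4898 -0.0853  0.1678] [-0.4  0.1 -0.7]
0.72 [ 0.4898 -0.0807  0.1649] [ 0.8  0.1 -1.3]
0.84 [ 0.4899 -0.0764  0.1615] [ 1.1  0.1 -0.1]
0.96 [ 0.4898 -0.0727  0.1576] [ 0.  -0.9  0. ]
1.08 [ 0.4898 -0.0694  0.1533] [ 0.5 -0.5 -0.3]
1.2 [ 0.4897 -0.0666  0.1486] [ 0.8 -0.9  0.2]
1.32 [ 0.4897 -0.0645  0.1437] [-0.5 -0.4 -0.7]
1.44 [ 0.4897 -0.0629  0.1384] [0.  0.4 0.2]
1.5 [ 0.4898 -0.0625  0.136 ] [ 1.1 -0.5  0.2]
1.54 [ 0.4899 -0.0622  0.1343] [-0.8 -0.5 -0.3]
1.57 [ 0.4901 -0.062   0.1331] [-0.  -0.5  0.3]
1.6 [ 0.4914 -0.0622  0.1328] [-0.1 -0.9  7.7]
1.63 [ 0.4928 -0.0624  0.1326] [-0.5 -1.3 14.9]
0.15 0.5163 0.5338
0.05 0.5157 0.5333
-0.05 0.515 0.5327
-0.11 0.5156 0.5313
lever -0.09 39 0.1359573312650526
lever -0.08 29 0.13200446425057677
lever -0.07 25 0.1325846147816243
lever -0.06 27 0.13176555010700872
lever -0.05 29 0.13114056740537972
lever -0.04 25 0.13189102888530602
lever -0.03 9 0.13076694033036246
32.175
```

View pics/topc4.png

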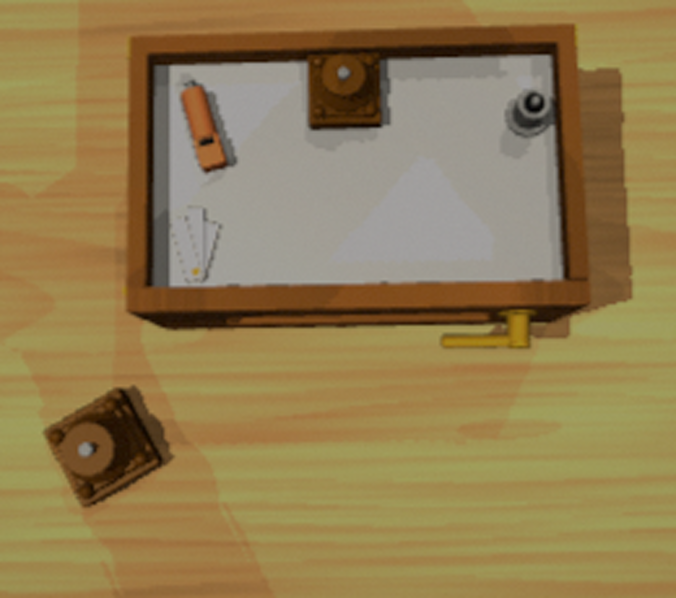

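The lever is level, pointing to the hinge side (crop (442–530,340)). The door is shut, the foot is on the rail and the other parts have not moved, so I hand the job in.

```bash
python3 -c "
from h import *
print(robot.job_done())"
```

```text
the job is handed in; nothing more can be done
None
```

I handed the job in at about 32 s: the last top picture shows the foot flat against the rear rail, the door shut, the lever level towards the hinge side, and the whistle, cylinder and wing plate still in place; the hand-in returned no verdict.

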